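# Turn the sunken trimmer behind the guard plate with the fork key

### The job

Take the fork key out of its stand, reach with it down through the square guard opening next to the two brass sockets, feel it fully down over the sunken trimmer wing and turn the trimmer clockwise (seen from above) gently up to its end stop, without forcing it. Then put the key back upright in its stand, let go, and leave the other trimmer and everything else on the bench alone.

Things in the scene. Friction and masses are not known exactly. Their poses are not given: they have to be found in the camera images.
- unit: Tuning unit: fixed grey box 150 (x) x 120 (y) x 90 mm (z), origin centre of underside. Its top is an aluminium guard plate 4 mm thick with two 34 mm square openings at unit (0, +30) and (0, -30) mm, edges along its x and y. Two brass sockets, 19 mm high, stand on top at x = -55 and -35, y = +30, beside the opening to be used. A trimmer is sunk behind each opening.
- opening_a (a point): Centre of the opening to be used (beside the brass sockets), in the plate's top plane; axes as the unit's. The wing's crest is 43 to 47 mm below this point and its axis up to 1.2 mm off in x and in y, differing each start, not measured. The key's force on the box or plate must stay under 30 N.
- opening_b (a point): Centre of the other opening, whose trimmer, of the same kind, must stay as it is.
- trimmer_a (a joint): Angle (rad) of the trimmer to turn: black disc of 29 mm with a white wing across it, 18 long, 6.5 thick, 13 mm high, crest rounded, both ends alike. Grows clockwise from above; starts at 0 to 0.15, end stop 1.0; stiff (0.12 N m), stays put. Wing at 0: along the unit's x axis, give or take 0.35 rad (not measured). Sprung: sinks from 2 N, 1.5 N per mm, bottoms after 4 mm.
- trimmer_b (a joint): Angle of the other trimmer, rad: 0, must stay 0.
- key: Fork key, loose, 140 mm long, 0.1 to 0.17 kg, upright in its stand, origin centre of its lower end, z up the stem. Two prongs 16 (x) x 5.5 (y) x 12 mm with a slot 10 mm wide, 12 mm deep between them along the key's x axis, to fit over a wing; 27 mm over the prongs' corners; 21 mm collar up to 22 mm; 12 mm stem; grey flat handle 40 (x) x 14 (y) x 36 mm at the top.
- key_grip (a point): Middle of the key's handle, 122 mm above its lower end; axes as the key's; grip it from above across the 14 mm (y). Turned by half a turn the key works the same. With the slot fully over the wing its floor rests on the crest: the key is then 12 mm lower than with its prongs standing on the crest. Its contact forces on the wing must sum to under 80 N (about 0.6 N m of twist).
- stand: Key stand: fixed black block 70 x 70 x 60 mm with a 30 mm square hole down to 12 mm above the bench, origin centre of underside. The key stands on the hole's floor (key origin 12 mm above the bench).
- stand_mouth (a point): Centre of the stand's hole in its top plane, 60 mm above the bench.
- filter_long: Bystander: loose aluminium filter module, 75 x 30 x 22 mm with brass ends, origin centre of underside.
- filter_short: Bystander: loose steel filter module, 45 x 30 x 22 mm with brass ends.
- vial: Bystander: small glass vial, 26 mm wide, 55 mm high, upright.
- rest_block: Bystander: loose white plastic block 70 x 35 x 20 mm.
- beaker: Bystander: clear beaker, 70 mm wide, 85 mm high, upright.

How it is judged:
By the outcome, as a careful person would: the job done as asked, in the order asked, and still so for the second after the job is handed in, with the robot touching nothing.
It also fails if it takes over 61 s, if anything falls off the work surface, if the arm or the gripper's body presses on something with over 40 N, if the wrist force passes 120 N, or if a joint passes its speed limit or range.

### The arm

A 6-joint arm with a two-finger parallel gripper is mounted at the origin on the work surface. World frame = base frame: x ahead of the robot, y to its left, z up, the work surface at z = 0. Lengths are in m, angles in rad, forces in N, time in s.
With the tool pointing down it reaches from about 0.325 to 0.775 m from the base axis. Payload 5.5 kg.
Tool frame: the origin (TCP) lies on the front face of the gripper's body, between the roots of the fingers; the fingertips stand 80 mm ahead of it and the grasp point (between the pads) lies 61 mm ahead of it; z points along the fingers, y is the line along which they close (so a half turn about z gives the same grasp; the last joint's range is limited). The gripper opens to 88 mm and grips with 3 to 60 N. Pads are 20 mm wide; open, the fingers measure 115 mm over their backs; the gripper's body (75 mm by 178 mm) begins 61 mm behind the grasp point.
Start: joints at [-1.246, 0.091, 1.231, -0, 1.82, -0.057], TCP at [0.224, -0.557, 0.303] pointing down, gripper open.
Joint ranges: [-2.87, 2.87], [-0.86, 2.18], [0.17, 2.46], [-1.51, 4.65], [0.06, 2.69], [-2.65, 2.65]. Speed limits (rad/s): [2.57, 2.57, 3.01, 3.14, 3.14, 3.14].

### API

Orientations are given as a unit quaternion [w, x, y, z].
In Python, from cell import r, vision, get_state gives the robot as it stands (r), with the cameras (vision) and the readings as plain functions.
- The arm moves only by the shell command python3 steer.py 'ROWS' [FORCE]. ROWS is a JSON list of rows, 1 to 12 of them, each an object with the fields jaw (the opening from 0.0 (shut) to 1.0 (fully open)), sx, sy, sz (the shift in m), turn (a turn about the tool's z in rad); a field left out counts as zero (the opening has to be given); each row shifts and turns the commanded pose from where the row before left it, along the tool's axes as they then stand; what a row does not reach is not made up. A row lasts 1/8 s, in which the tool goes at most 0.0625 m and 0.188 rad, less where a joint would pass 70% of its speed; a pose out of reach is approached as far as the arm can. The fingers move at their own pace and stop on an object; FORCE is the grip in N (left out, the last holds). Time passes only in rows, so rows that do not move let the fingers close. It prints the time, the measured TCP pose, the force, the opening and the grip force at its end. Input that does not fit is refused with a message, and nothing moves.
- get_state(): the state, without advancing time (a new reading comes with each control period).
- vision.camera(name): name is "side" or "top" or "wrist"; returns a dict with "image" (480x640x3 uint8, red, green, blue), "mtx" (3x3 intrinsics, pixels), "origin" and "attitude" of the camera in the world. Camera axes: x right, y up, looking along -z (the intrinsics and any distortion apply to the point x, -y, -z); pixel columns grow to the right and rows downward; lengths in m; the calibration is good to about 2 mm. A picture is of the moment at which its call begins. There is no depth.
- r.hand_in(): hands the job in; it is judged then, once.
The state is a dict: "time": time; "joint_pos": joint angles; "joint_vel": joint speeds; "joint_efforts": joint torques, N m; "position": TCP position; "tool_rot": TCP orientation; "wrist_force": force on the tool from outside, world axes, zero at the start; "ft_torque": the same for the moment, N m; "opening": opening from 0.0 (shut) to 1.0 (fully open); "grasp_force": force on a finger pad.
Only numpy, scipy, OpenCV 4.12 (cv2) and the standard library are available. Lean on these libraries where they do the work, as an engineer would, in place of code of your own. Each camera call takes 0.05 s, during which the arm holds its last target. There are 200 camera calls.

## Working session

There is one attempt and no reset: what is moved stays moved. The work goes in short steps, Python scripts to look and compute and a shell command to move; the robot and the scene stay as the last step left them, time stands still between calls to the robot, and variables do not carry over. Pictures are saved under pics/ and viewed, at most 10 in all, crops included, and the job is handed in when it is done.

```bash
ls; mkdir -p pics
python3 - <<'E'
from cell import r, vision, get_state
import cv2,numpy as np
for n in("top","side"):
    c=vision.camera(n);cv2.imwrite(f"pics/{n}0.png",c["image"][:,:,::-1]);np.savez(f"pics/{n}0.npz",**c)
    print(n,c["mtx"].tolist(),c["origin"],c["attitude"],[k for k in c])
s=get_state();print(s)
E
```

```text
cell.py
pics
steer.py
top [[608.3098078353946, 0.0, 312.94135986237046], [0.0, 608.3098078353946, 237.1909230982103], [0.0, 0.0, 1.0]] [ 0.39251481 -0.02224129  0.92822822] [ 0.73116893  0.08259417 -0.07548264 -0.67295807] ['image', 'mtx', 'origin', 'attitude']
side [[512.0609905472415, 0.0, 318.3451723624038], [0.0, 512.0609905472415, 230.89722257167844], [0.0, 0.0, 1.0]] [ 0.39151554 -0.5319968   0.5739026 ] [ 0.90375677  0.40295561 -0.06505225 -0.12891347] ['image', 'mtx', 'origin', 'attitude']
{'time': 0.1, 'joint_pos': array([-1.24571612e+00,  9.17899892e-02,  1.23174196e+00, -1.17749171e-05,
        1.81980836e+00, -5.67162363e-02]), 'joint_vel': array([ 0.00024491, -0.00062517, -0.00451583,  0.0007281 , -0.00074685,
       -0.0012448 ]), 'joint_efforts': array([ 9.75244911e-04, -4.47855270e+01, -4.07573462e+01,  6.99275080e-02,
        2.83331692e-02, -1.06141429e-04]), 'position': array([ 0.22349982, -0.55668623,  0.30162927]), 'tool_rot': array([-8.65208326e-04,  9.81834102e-01,  1.89739382e-01, -1.22556082e-04]), 'wrist_force': array([-0.30201561, -0.11948921, -0.86629208]), 'ft_torque': array([0.01069454, 0.05773432, 0.03915215]), 'grasp_force': 0.0, 'opening': 0.9977908733054114}
```

View pics/top0.png

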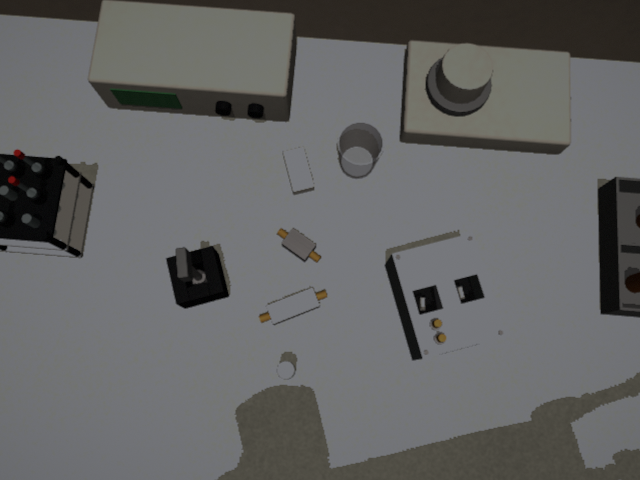

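View pics/side0.png

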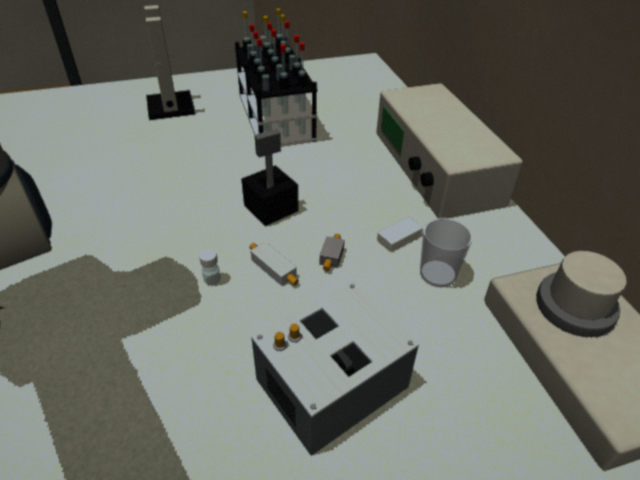

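The top view shows the key handle at about (183,264) and the stand at (198,280). Opening A, beside the sockets at (435,323) and (440,338), is at (427,300), and B is at (469,289). In the side view the handle is at (267,143), the stand at (270,190), A at (320,322) and B at (351,358).

```bash
cat > h.py <<'E'
import numpy as np,cv2
from scipy.spatial.transform import Rotation as R
def Rq(q): return R.from_quat(np.roll(q,-1)).as_matrix()
def ray(c,p):
    p=np.atleast_2d(p).astype(float); K=c["mtx"]
    d=np.c_[(p[:,0]-K[0,2])/K[0,0],-(p[:,1]-K[1,2])/K[1,1],-np.ones(len(p))]
    return c["origin"],d@Rq(c["attitude"]).T
def onz(c,p,z):
    o,d=ray(c,p); return o+d*((z-o[2])/d[:,2])[:,None]
def two(c1,p1,c2,p2):
    o1,d1=ray(c1,p1);o2,d2=ray(c2,p2);d1=d1[0];d2=d2[0]
    s=np.linalg.lstsq(np.c_[d1,-d2],o2-o1,rcond=None)[0]
    a=o1+s[0]*d1;b=o2+s[1]*d2
    return (a+b)/2,np.linalg.norm(a-b)
def proj(c,P):
    v=(np.atleast_2d(P)-c["origin"])@Rq(c["attitude"]); K=c["mtx"]
    return np.c_[K[0,0]*v[:,0]/-v[:,2]+K[0,2],K[1,1]*-v[:,1]/-v[:,2]+K[1,2]]
def blobs(mask,amin=30):
    m=mask.astype(np.uint8)*255
    cs,_=cv2.findContours(m,cv2.RETR_EXTERNAL,cv2.CHAIN_APPROX_NONE)
    return [c for c in cs if cv2.contourArea(c)>amin]
E
python3 - <<'E'
from h import *
T=dict(np.load("pics/top0.npz"));S=dict(np.load("pics/side0.npz"))
def find(c,box,f,amin):
    x0,y0,x1,y1=box;im=c["image"][y0:y1,x0:x1].astype(int)
    for b in blobs(f(im),amin):
        r=cv2.minAreaRect(b+np.array([x0,y0]));print(np.round(r[0],1),np.round(r[1],1),round(r[2],1),cv2.boxPoints(r).round(1).tolist())
dark=lambda im:im.max(2)<60
gold=lambda im:(im[:,:,0]-im[:,:,2]>60)
for n,c,bp,bs in(("T",T,(405,270,495,320),(155,235,240,315)),("S",S,(295,300,380,380),(235,120,310,230))):
    print(n,"open");find(c,bp,dark,60);print("stand dark");find(c,bs,lambda im:im.max(2)<50,100)
    print("handle grey");find(c,bs,lambda im:(im.max(2)>60)&(im.max(2)<130)&(im.max(2)-im.min(2)<25),40)
print("gold");find(T,(420,310,455,350),gold,15);find(S,(260,315,310,355),gold,15)
print(T["image"][264,183],T["image"][250,180],S["image"][143,267],T["image"][290,195],S["image"][190,262],S["image"][200,285])
for a,b in(((427.5,300),(320,322)),((469,289.5),(351,358))):print(two(T,[a],S,[b]))
print(two(T,[(183,264)],S,[(267,143)]))
E
```

```text
T open
[427.3 299.4] [24.6 23.5] 72.9 [[412.5, 291.1000061035156], [435.0, 284.20001220703125], [442.20001220703125, 307.6000061035156], [419.70001220703125, 314.6000061035156]]
[468.7 288.5] [23.9 24.1] 74.7 [[453.8999938964844, 280.1000061035156], [477.20001220703125, 273.79998779296875], [483.5, 296.8999938964844], [460.20001220703125, 303.20001220703125]]
stand dark
[196.5 275.4] [56.8 52.6] 76.0 [[164.10000610351562, 254.1999969482422], [215.10000610351562, 241.5], [228.89999389648438, 296.5], [177.8000030517578, 309.29998779296875]]
handle grey
[197.  274.5] [79. 84.] 90.0 [[155.0, 235.0], [239.0, 235.0], [239.0, 314.0], [155.0, 314.0]]
S open
[350.5 358.5] [26.3 29.1] 56.3 [[331.1000061035156, 355.6000061035156], [355.29998779296875, 339.5], [369.8999938964844, 361.3999938964844], [345.70001220703125, 377.5]]
[318.8 323.2] [22.5 27.6] 59.0 [[301.20001220703125, 320.70001220703125], [324.8999938964844, 306.5], [336.3999938964844, 325.70001220703125], [312.79998779296875, 339.8999938964844]]
stand dark
[265.7 180.2] [84.2 55.4] 70.9 [[225.8000030517578, 149.5], [278.100006103515
[... 332 characters left out ...]
 335.0], [445.0, 340.0], [439.0, 340.0]]
[437.5 322.5] [5. 5.] 90.0 [[435.0, 320.0], [440.0, 320.0], [440.0, 325.0], [435.0, 325.0]]
[278.9 335.8] [7.6 8. ] 63.4 [[273.6000061035156, 334.20001220703125], [280.79998779296875, 330.6000061035156], [284.20001220703125, 337.3999938964844], [277.0, 341.0]]
[294. 328.] [8. 8.] 90.0 [[290.0, 324.0], [298.0, 324.0], [298.0, 332.0], [290.0, 332.0]]
[72 70 69] [71 69 67] [31 31 28] [12 11 13] [4 7 7] [2 1 2]
(array([ 0.50775237, -0.17080491,  0.08984451]), np.float64(0.0005999687793397198))
(array([ 0.52696555, -0.22768825,  0.08903343]), np.float64(7.709006335555459e-05))
(array([0.52090285, 0.16245481, 0.13285336]), np.float64(0.0033538828442449156))
```

```bash
cat >> h.py <<'E'
def tool(s): return np.array(s["position"]),Rq(s["tool_rot"])
def delta(s,P,yaw=None):
    p,M=tool(s); d=M.T@(np.array(P)-p); print("delta",d.round(4),"toolyaw",round(np.arctan2(M[1,0],M[0,0]),4))
E
python3 - <<'E'
from cell import r, vision, get_state
from h import *
s=get_state();w=vision.camera("wrist");p,M=tool(s)
print("cam in tool",M.T@(w["origin"]-p),"\n",M.T@Rq(w["attitude"]),"\n",w["mtx"])
delta(s,[0.5077,-0.1708,0.30])
T=dict(np.load("pics/top0.npz"));S=dict(np.load("pics/side0.npz"))
# wrist picture center at plane z=.09 relative to tool
c=onz(w,[(320,240)],p[2]-0.21)[0];print("centre in tool at 0.21 ahead",M.T@(c-p))
E
```

```text
cam in tool [ 0.07340567 -0.00057284 -0.08184884] 
 [[-1.14096996e-03  9.62453222e-01  2.71445194e-01]
 [ 9.99999148e-01  9.25827856e-04  9.20638839e-04]
 [ 6.34760296e-04  2.71446013e-01 -9.62453458e-01]] 
 [[338.61355166   0.         314.55227555]
 [  0.         338.61355166 234.20356734]
 [  0.           0.           1.        ]]
delta [ 0.4075 -0.2522  0.0021] toolyaw 0.3818
centre in tool at 0.21 ahead [-0.01432752  0.00404383  0.20999201]
```

```bash
python3 steer.py '[{"jaw": 1,"sx": 0.042,"sy": -0.0315},{"jaw": 1,"sx": 0.042,"sy": -0.0315,"sz": 0.01},{"jaw": 1,"sx": 0.042,"sy": -0.0315,"sz": 0.01},{"jaw": 1,"sx": 0.042,"sy": -0.0315,"sz": 0.01},{"jaw": 1,"sx": 0.042,"sy": -0.0315,"sz": 0.01},{"jaw": 1,"sx": 0.042,"sy": -0.0315,"sz": 0.01},{"jaw": 1,"sx": 0.042,"sy": -0.0315,"sz": 0.01},{"jaw": 1,"sx": 0.042,"sy": -0.0315,"sz": 0.01},{"jaw": 1},{"jaw": 1}]' 30
python3 - <<'E'
from cell import r, vision, get_state
import cv2,numpy as np
from h import *
s=get_state();delta(s,[0.5077,-0.1708,0.22])
w=vision.camera("wrist");np.savez("pics/w1.npz",**w)
print(w["origin"],proj(w,[[0.5077,-0.1708,.09],[.527,-.2277,.09]]))
cv2.imwrite("pics/w1.png",w["image"][:,:,::-1])
E
```

```text
time: 1.4
position: [0.4413, -0.198, 0.2326]
tool_rot: [0.0, 0.982, 0.19, -0.0]
wrist_force: [-0.9, 0.1, -0.3]
opening: 0.997
grasp_force: 0.0
delta [ 0.0718 -0.0005  0.0126] toolyaw 0.3823
[ 0.5092134  -0.17005799  0.31439366] [[314.90656542 141.19858992]
 [408.41864623 146.4601635 ]]
```

View pics/w1.png

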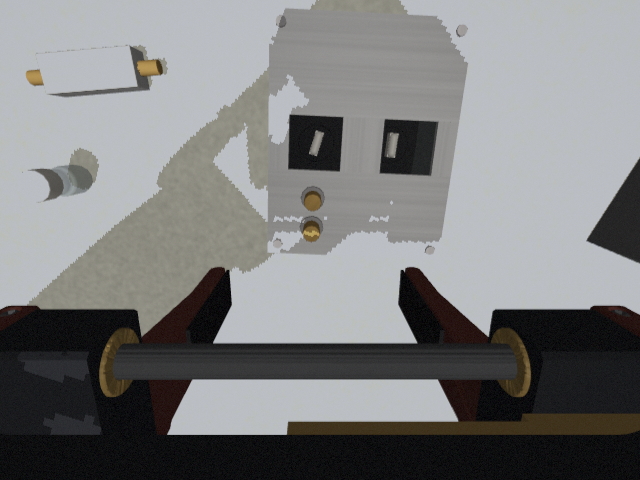

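The wrist view shows opening A at about (316,143), its white wing at (317,143), opening B at (409,147), and the sockets at (312,200) and (311,232).

Run:
```python
from h import *
w=dict(np.load("pics/w1.npz"));im=w["image"].astype(int)
def rect(mask,x0,y0,amin):
    return [cv2.minAreaRect((b+np.array([x0,y0])).astype(np.float32)) for b in blobs(mask,amin)]
sub=im[105:185,280:445]
T=dict(np.load("pics/top0.npz"));S=dict(np.load("pics/side0.npz"))
cs=[]
for b in blobs(sub.max(2)<75,300):
    b=b+np.array([280,105]);hull=cv2.convexHull(b)
    q=cv2.approxPolyDP(hull,6,True)[:,0]+0.0
    P=onz(w,q,0.09);c=P.mean(0)
    print("opening corners",q.tolist(),"ctr",c.round(4),"sides",np.linalg.norm(P-np.roll(P,1,0),axis=1).round(4))
    e=[np.arctan2(*(P[(i+1)%4]-P[i])[[1,0]]) for i in range(len(P))];print("edge yaws",np.degrees(e).round(1))
    cs.append(q.mean(0))
    m=np.zeros(im.shape[:2],np.uint8);cv2.fillPoly(m,[cv2.convexHull(b)],255);m=cv2.erode(m,np.ones((5,5)))
    for k in blobs((m>0)&(im.max(2)>110),20):
        print("minarea",cv2.minAreaRect(k))
        M=cv2.moments(k);ang=.5*np.arctan2(2*M["mu11"],M["mu20"]-M["mu02"]);cen=np.array([M["m10"],M["m01"]])/M["m00"]
        e=onz(w,[cen,cen+10*np.array([np.cos(ang),np.sin(ang)])],0.045);d=e[1]-e[0]
        print("wing px",cen,"at",e[0].round(4),"yaw",np.degrees(np.arctan2(d[1],d[0])).round(1))
for a,b in zip(sorted(cs,key=lambda v:v[0]),((318.8,323.2),(350.5,358.5))):print("wrist/side",two(w,[a],S,[b]))
for a,b in zip(sorted(cs,key=lambda v:v[0]),((427.3,299.4),(468.7,288.5))):print("top",onz(T,[b],.09))
```

```text
opening corners [[386.0, 119.0], [437.0, 122.0], [430.0, 174.0], [380.0, 172.0]] ctr [ 0.5265 -0.2278  0.09  ] sides [0.033  0.0323 0.0324 0.0329]
edge yaws [ -71.3 -160.6  109.6   18.3]
minarea ((392.0945739746094, 144.9324493408203), (8.055550575256348, 23.509056091308594), 9.462322235107422)
wing px [392.56617647 144.28063725] at [ 0.5275 -0.2272  0.045 ] yaw 18.7
opening corners [[290.0, 115.0], [342.0, 117.0], [339.0, 170.0], [288.0, 168.0]] ctr [ 0.5066 -0.1711  0.09  ] sides [0.0327 0.0326 0.0328 0.0333]
edge yaws [ -70.2 -160.3  109.6   18.4]
minarea ((315.70001220703125, 142.89999389648438), (8.221921920776367, 23.400854110717773), 18.434947967529297)
wing px [316.03594771 142.69498911] at [ 0.5067 -0.1722  0.045 ] yaw 4.4
wrist/side (array([ 0.50673509, -0.17095911,  0.08822177]), np.float64(0.00034624418858153776))
wrist/side (array([ 0.52663409, -0.22795427,  0.08865863]), np.float64(0.0005498270666126196))
top [[ 0.50823762 -0.17042676  0.09      ]]
top [[ 0.52813409 -0.22699403  0.09      ]]
```

```bash
python3 steer.py '[{"jaw": 1,"sx": 0.02,"sy": -0.05,"sz": -0.02},{"jaw": 1,"sx": 0.023,"sy": -0.051,"sz": -0.02},{"jaw": 1,"sx": 0.023,"sy": -0.051,"sz": -0.02},{"jaw": 1,"sx": 0.023,"sy": -0.051,"sz": -0.01},{"jaw": 1,"sx": 0.023,"sy": -0.051},{"jaw": 1,"sx": 0.023,"sy": -0.051},{"jaw": 1},{"jaw": 1}]'
python3 - <<'E'
from cell import r, vision, get_state
import cv2,numpy as np
from h import *
s=get_state();delta(s,[0.5209,0.1625,0.30])
w=vision.camera("wrist");np.savez("pics/w2.npz",**w)
print(w["origin"],proj(w,[[0.5209,0.1625,.152]]))
cv2.imwrite("pics/w2.png",w["image"][:,:,::-1])
E
```

```text
time: 2.45
position: [0.4534, 0.1342, 0.3028]
tool_rot: [0.0, 0.982, 0.189, 0.0]
wrist_force: [0.4, -1.1, -0.4]
opening: 1.0
grasp_force: 0.0
delta [ 0.0732 -0.0012  0.0028] toolyaw 0.3804
[0.52133736 0.16205566 0.38464782] [[313.6382929  139.04873127]]
```

View pics/w2.png

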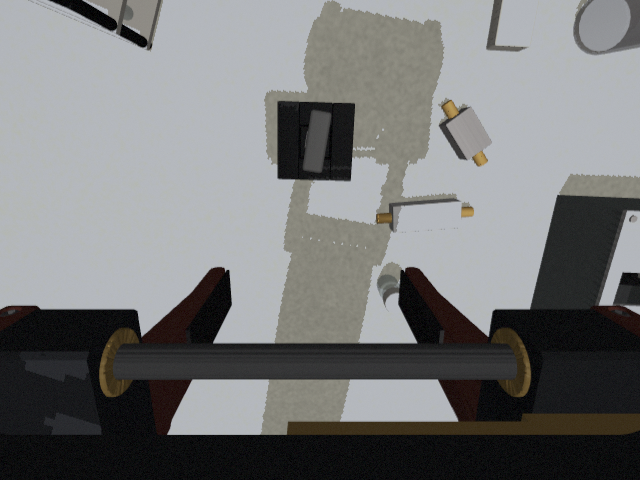

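The wrist view shows the handle top at about (317,141), turned roughly 10° from the stand, whose top is centred at about (316,141).

Run:
```python
from h import *
w=dict(np.load("pics/w2.npz"));T=dict(np.load("pics/top0.npz"));S=dict(np.load("pics/side0.npz"))
def seg(c,box,f,amin):
    x0,y0,x1,y1=box;im=c["image"][y0:y1,x0:x1].astype(int)
    b=max(blobs(f(im),amin),key=cv2.contourArea)+np.array([x0,y0]);return cv2.minAreaRect(b.astype(np.float32))
hw=seg(w,(285,103,350,180),lambda i:i.max(2)>55,50)
ht=seg(T,(174,240,194,290),lambda i:(i.max(2)>58)&(i.max(2)<105),50)
hs=seg(S,(250,128,285,156),lambda i:(i.max(2)>20)&(i.max(2)<110),50)
sw=seg(w,(270,90,362,190),lambda i:i.max(2)<45,500)
print(hw,ht,hs,sw)
B=cv2.boxPoints(hw)
for z in(.152,.155):
    P=onz(w,B,z);L=np.linalg.norm(P-np.roll(P,1,0),axis=1);print("handle top",P.mean(0).round(4),L.round(4),[np.degrees(np.arctan2(*(P[(i+1)%4]-P[i])[[1,0]])).round(1) for i in range(4)])
print("handle two-view top",two(w,[hw[0]],T,[ht[0]]),"side",two(w,[hw[0]],S,[hs[0]]))
B=cv2.boxPoints(sw);P=onz(w,B,.06);L=np.linalg.norm(P-np.roll(P,1,0),axis=1);print("stand",P.mean(0).round(4),L.round(4),[np.degrees(np.arctan2(*(P[(i+1)%4]-P[i])[[1,0]])).round(1) for i in range(4)])
```

```text
((315.6424865722656, 140.95115661621094), (21.30152130126953, 60.51459503173828), 9.688787460327148) ((182.5, 261.5), (15.0, 29.0), 0.0) ((269.5, 141.5), (27.0, 29.0), 90.0) ((315.22174072265625, 140.24368286132812), (76.16214752197266, 77.00285339355469), 1.3019527196884155)
handle top [0.5198 0.1607 0.152 ] [0.0144 0.0387 0.0138 0.0388] [np.float64(11.3), np.float64(-77.4), np.float64(-167.8), np.float64(102.2)]
handle top [0.5198 0.1607 0.155 ] [0.0142 0.0382 0.0136 0.0383] [np.float64(11.3), np.float64(-77.4), np.float64(-167.8), np.float64(102.2)]
handle two-view top (array([0.52149164, 0.15993057, 0.15175105]), np.float64(0.0030301212675714253)) side (array([0.52158079, 0.1604676 , 0.13623637]), np.float64(0.0028294968212159315))
stand [0.5193 0.1605 0.06  ] [0.0725 0.0686 0.0683 0.0687] [np.float64(18.7), np.float64(-69.5), np.float64(-157.8), np.float64(110.4)]
```

```bash
python3 steer.py '[{"jaw": 1,"sx": 0.036},{"jaw": 1,"sx": 0.0355},{"jaw": 1,"turn": 0.086},{"jaw": 1,"turn": 0.085},{"jaw": 1,"sz": 0.036},{"jaw": 1,"sz": 0.036},{"jaw": 1,"sz": 0.036},{"jaw": 1},{"jaw": 1}]' 45
python3 - <<'E'
from cell import r, vision, get_state
from h import *
s=get_state();delta(s,[0.5198,0.1607,0.195]);print(s["wrist_force"],s["time"])
E
```

```text
time: 3.62
position: [0.5202, 0.1611, 0.1965]
tool_rot: [-0.0, 0.995, 0.104, 0.001]
wrist_force: [-0.1, 0.3, 1.3]
opening: 1.001
grasp_force: 0.0
delta [-0.0005  0.0003  0.0015] toolyaw 0.2088
[-0.11207493  0.30975867  1.28206071] 3.625
```

```bash
python3 steer.py '[{"jaw": 0.3,"sz": 0.001},{"jaw": 0.3},{"jaw": 0.3},{"jaw": 0.3},{"jaw": 0},{"jaw": 0},{"jaw": 0},{"jaw": 0}]' 45
python3 - <<'E'
from cell import r, vision, get_state
from h import *
s=get_state();print(s["wrist_force"],s["ft_torque"],s["position"],s["opening"],s["grasp_force"]);r0=r
E
```

```text
time: 4.62
position: [0.5194, 0.1622, 0.1935]
tool_rot: [0.0, 0.994, 0.105, -0.0]
wrist_force: [0.4, 0.1, -1.7]
opening: 0.158
grasp_force: 45.0
[ 0.38690545  0.12645636 -1.73910508] [ 0.04790905 -0.06772735 -0.01983006] [0.51943622 0.16219587 0.19354056] 0.15813669208457826 44.999629855155945
```

```bash
python3 steer.py '[{"jaw": 0,"sz": -0.015},{"jaw": 0,"sz": -0.03},{"jaw": 0,"sz": -0.04},{"jaw": 0,"sz": -0.04},{"jaw": 0,"sz": -0.02},{"jaw": 0},{"jaw": 0}]'
python3 - <<'E'
from cell import r, vision, get_state
from h import *
P=[]
import time
s=get_state();print(s["wrist_force"],s["ft_torque"],s["position"],s["opening"],s["grasp_force"])
w=vision.camera("wrist");np.savez("pics/w3.npz",**w);cv2.imwrite("pics/w3.png",w["image"][:,:,::-1])
s=get_state();print(s["position"]);delta(s,[0.5066,-0.1715,0.314])
E
```

```text
time: 5.5
position: [0.5193, 0.1622, 0.3377]
tool_rot: [0.0, 0.994, 0.105, -0.001]
wrist_force: [0.0, -0.3, -1.7]
opening: 0.157
grasp_force: 45.0
[ 0.03977462 -0.30734753 -1.69986677] [ 0.0040892   0.03992243 -0.01051439] [0.51934006 0.16219236 0.33769807] 0.15663771500130985 44.99968349933624
[0.51925399 0.16215521 0.3371571 ]
delta [-0.0821  0.3236  0.0234] toolyaw 0.2108
```

View pics/w3.png

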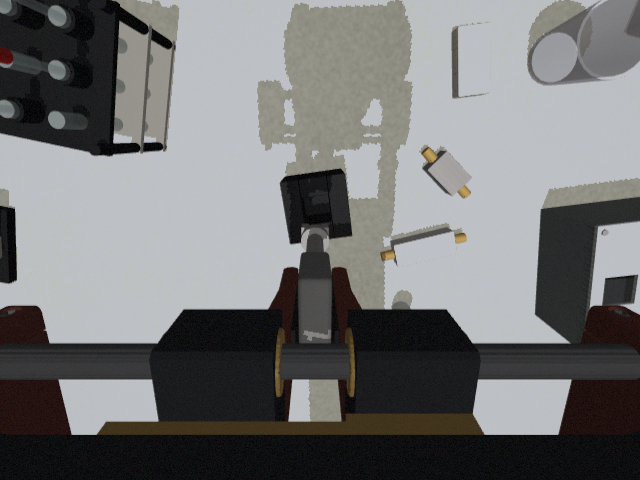

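The key is held upright in the fingers: handle at (316,290), lower end at (316,237), and the stand hole empty beyond it at (316,200). Next I carry it over opening A.

```bash
python3 steer.py '[{"jaw": 0,"sx": -0.0137,"sy": 0.054},{"jaw": 0,"sx": -0.0137,"sy": 0.054},{"jaw": 0,"sx": -0.0137,"sy": 0.054},{"jaw": 0,"sx": -0.0137,"sy": 0.054},{"jaw": 0,"sx": -0.0137,"sy": 0.054},{"jaw": 0,"sx": -0.0137,"sy": 0.0536},{"jaw": 0,"sz": 0.015,"turn": 0.067},{"jaw": 0,"sz": 0.015,"turn": 0.067},{"jaw": 0},{"jaw": 0}]'
python3 - <<'E'
from cell import r, vision, get_state
from h import *
w=vision.camera("wrist");np.savez("pics/w4.npz",**w);cv2.imwrite("pics/w4.png",w["image"][:,:,::-1])
s=get_state();delta(s,[0.5066,-0.1715,0.314]);print(s["position"])
E
```

```text
time: 6.8
position: [0.5067, -0.1712, 0.3085]
tool_rot: [-0.0, 0.999, 0.039, -0.0]
wrist_force: [-0.3, -0.6, -0.9]
opening: 0.159
grasp_force: 45.0
delta [-0.0003  0.0003 -0.005 ] toolyaw 0.0783
[ 0.5068623  -0.17119538  0.30900824]
```

View pics/w4.png

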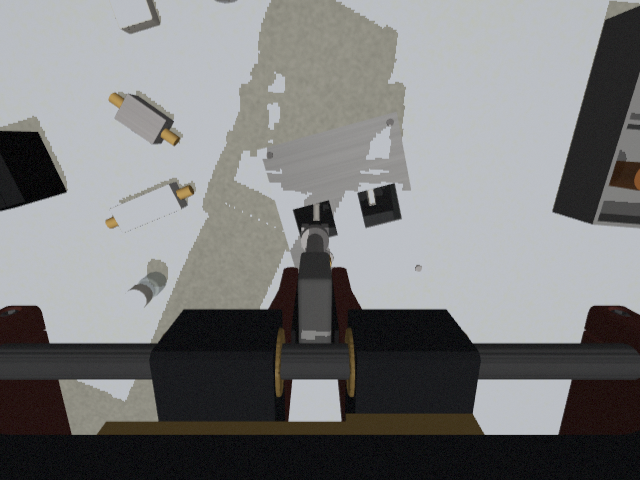

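The key's collar is at (315,240), with opening A behind it at (316,218). The wing at (318,210) looks parallel to the slot. I'll zoom in, and add a side crop to the same picture.

Run:
```python
from cell import r, vision, get_state
from h import *
w=dict(np.load("pics/w4.npz"));S=vision.camera("side");np.savez("pics/s4.npz",**S)
a=cv2.resize(w["image"][180:280,265:365],None,fx=4,fy=4,interpolation=cv2.INTER_CUBIC)
b=cv2.resize(S["image"][255:355,270:370],None,fx=4,fy=4,interpolation=cv2.INTER_CUBIC)
cv2.imwrite("pics/z4.png",np.clip(np.hstack([a,b])*1.3,0,255).astype(np.uint8)[:,:,::-1])
s=get_state();p,M=tool(s)
K=np.array([[0,0,.183],[0,0,.161],[.0105,0,.161],[0,.0105,.161],[0,-.0105,.161]])@M.T+p
print("wrist",proj(w,K).round(1).tolist(),"\nside",proj(S,K).round(1).tolist())
print(proj(w,[[0.5067,-.1722,.045],[.5066,-.1711,.09]]))
```

```text
wrist [[315.4, 232.2], [315.4, 240.1], [315.4, 226.4], [329.4, 240.1], [301.3, 240.1]] 
side [[319.8, 302.4], [320.1, 289.4], [328.9, 286.9], [323.6, 296.2], [316.7, 282.8]]
[[316.10446369 211.77463863]
 [315.06300233 222.06818699]]
```

View pics/z4.png

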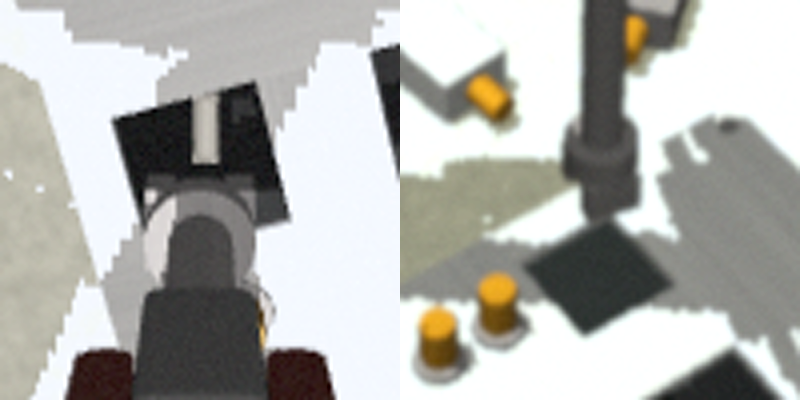

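The zoom shows the wing about 1.2–1.4 mm to tool +y of the key's axis, so I correct by 1.2 mm. I then go down through the opening to just above the wing.

```bash
python3 steer.py '[{"jaw": 0,"sy": 0.0012,"sz": 0.015},{"jaw": 0,"sz": 0.015},{"jaw": 0,"sz": 0.01},{"jaw": 0,"sz": 0.01},{"jaw": 0,"sz": 0.01},{"jaw": 0,"sz": 0.007},{"jaw": 0},{"jaw": 0}]'
python3 - <<'E'
from cell import r, vision, get_state
from h import *
s=get_state();print(s["wrist_force"],s["ft_torque"],s["position"])
E
```

```text
time: 7.9
position: [0.507, -0.1727, 0.2421]
tool_rot: [0.0, 0.999, 0.038, 0.0]
wrist_force: [-0.3, 0.0, -0.3]
opening: 0.159
grasp_force: 45.0
[-0.33453942  0.02191372 -0.25588543] [ 0.01950275 -0.00595615 -0.02085285] [ 0.50700188 -0.17267202  0.24208001]
```

Through the opening with no contact. I feel downward in small steps.

```bash
python3 steer.py '[{"jaw": 0,"sz": 0.004},{"jaw": 0,"sz": 0.004},{"jaw": 0,"sz": 0.003},{"jaw": 0,"sz": 0.003},{"jaw": 0}]'; python3 steer.py '[{"jaw": 0,"sz": 0.002},{"jaw": 0,"sz": 0.001},{"jaw": 0,"sz": 0.001},{"jaw": 0}]'
```

```text
time: 8.52
position: [0.5068, -0.1726, 0.2273]
tool_rot: [-0.0, 0.999, 0.038, -0.0]
wrist_force: [-0.6, 0.1, -0.1]
opening: 0.159
grasp_force: 45.0
time: 9.02
position: [0.5068, -0.1726, 0.2235]
tool_rot: [-0.0, 0.999, 0.038, -0.0]
wrist_force: [-0.3, -0.7, -1.5]
opening: 0.156
grasp_force: 45.0
```

```bash
python3 steer.py '[{"jaw": 0,"sz": 0.001},{"jaw": 0,"sz": 0.001},{"jaw": 0}]'; python3 steer.py '[{"jaw": 0,"sz": 0.001},{"jaw": 0,"sz": 0.001},{"jaw": 0}]'
```

```text
time: 9.4
position: [0.5068, -0.1726, 0.2215]
tool_rot: [-0.0, 0.999, 0.038, -0.0]
wrist_force: [-0.3, 0.8, -1.1]
opening: 0.157
grasp_force: 45.0
time: 9.78
position: [0.5068, -0.1726, 0.2195]
tool_rot: [-0.0, 0.999, 0.038, -0.0]
wrist_force: [0.1, -0.3, -1.2]
opening: 0.157
grasp_force: 45.0
```

```bash
python3 steer.py '[{"jaw": 0,"sz": 0.001},{"jaw": 0,"sz": 0.001},{"jaw": 0}]'; python3 steer.py '[{"jaw": 0,"sz": 0.001},{"jaw": 0}]';python3 steer.py '[{"jaw": 0,"sz": 0.001},{"jaw": 0}]'
```

```text
time: 10.15
position: [0.5068, -0.1726, 0.2175]
tool_rot: [-0.0, 0.999, 0.038, -0.0]
wrist_force: [1.0, -0.2, -1.9]
opening: 0.159
grasp_force: 45.0
time: 10.4
position: [0.5069, -0.1726, 0.2165]
tool_rot: [-0.0, 0.999, 0.038, -0.0]
wrist_force: [0.6, 0.0, -1.2]
opening: 0.158
grasp_force: 45.0
time: 10.65
position: [0.5069, -0.1726, 0.2157]
tool_rot: [0.0, 0.999, 0.038, 0.0]
wrist_force: [0.2, -0.3, -1.3]
opening: 0.159
grasp_force: 45.0
```

```bash
python3 steer.py '[{"jaw": 0,"sz": 0.001},{"jaw": 0}]'; python3 steer.py '[{"jaw": 0,"sz": 0.001},{"jaw": 0}]';python3 steer.py '[{"jaw": 0,"sz": 0.001},{"jaw": 0}]'
```

```text
time: 10.9
position: [0.5069, -0.1726, 0.215]
tool_rot: [0.0, 0.999, 0.038, 0.0]
wrist_force: [-0.6, 0.5, 1.6]
opening: 0.155
grasp_force: 45.0
time: 11.15
position: [0.5069, -0.1726, 0.214]
tool_rot: [0.0, 0.999, 0.038, 0.0]
wrist_force: [-0.3, 0.6, 2.6]
opening: 0.156
grasp_force: 45.0
time: 11.4
position: [0.5069, -0.1726, 0.213]
tool_rot: [0.0, 0.999, 0.038, 0.0]
wrist_force: [-1.3, -0.1, 4.1]
opening: 0.157
grasp_force: 45.0
```

Contact began at TCP z ≈ 0.2155 and now reads about 5 N. That puts the floor on the crest, 12 mm below the expected crest touch, so the key is fully over the wing. I now turn clockwise.

```bash
cat > st.py <<'E'
from cell import r, vision, get_state
from h import *
s=get_state();p,M=tool(s);print("yaw",np.arctan2(M[1,0],M[0,0]).round(4),"F",s["wrist_force"].round(2),"T",s["ft_torque"].round(3),p.round(4),"op",round(s["opening"],4),s["time"])
E
python3 st.py; python3 steer.py '[{"jaw": 0,"turn": 0.05},{"jaw": 0,"turn": 0.05},{"jaw": 0,"turn": 0.05},{"jaw": 0,"turn": 0.05},{"jaw": 0}]'>/dev/null; python3 st.py; python3 steer.py '[{"jaw": 0,"turn": 0.05},{"jaw": 0,"turn": 0.05},{"jaw": 0,"turn": 0.05},{"jaw": 0,"turn": 0.05},{"jaw": 0}]'>/dev/null; python3 st.py
```

```text
yaw 0.0768 F [-1.26 -0.1   4.13] T [0.093 0.32  0.026] [ 0.5069 -0.1726  0.213 ] op 0.1567 11.4
yaw -0.1228 F [0.93 0.73 5.03] T [ 0.14  -0.006  0.025] [ 0.5071 -0.1727  0.213 ] op 0.1563 12.025
yaw -0.3216 F [-0.38  0.67  3.66] T [ 0.376 -0.042  0.031] [ 0.5071 -0.1725  0.2129] op 0.1583 12.65
```

```bash
for i in 1 2; do python3 steer.py '[{"jaw": 0}]' >/dev/null; python3 st.py;done; python3 steer.py '[{"jaw": 0,"turn": 0.05},{"jaw": 0,"turn": 0.05},{"jaw": 0}]'>/dev/null; python3 st.py
python3 - <<'E'
from cell import r, vision, get_state
from h import *
w=vision.camera("wrist");S=vision.camera("side");np.savez("pics/w5.npz",**w)
a=cv2.resize(w["image"][150:350,215:415],None,fx=2,fy=2,interpolation=cv2.INTER_CUBIC)
b=cv2.resize(S["image"][230:330,270:370],None,fx=4,fy=4,interpolation=cv2.INTER_CUBIC)
cv2.imwrite("pics/z5.png",np.clip(np.hstack([a,b])*1.3,0,255).astype(np.uint8)[:,:,::-1])
E
```

```text
yaw -0.3216 F [0.06 1.47 4.27] T [ 0.404 -0.14   0.064] [ 0.5071 -0.1725  0.2128] op 0.1597 12.775
yaw -0.3222 F [0.43 0.75 4.27] T [ 0.472 -0.182  0.08 ] [ 0.5071 -0.1725  0.2128] op 0.1561 12.9
yaw -0.4222 F [1.49 1.18 3.34] T [ 0.523 -0.219  0.021] [ 0.5071 -0.1725  0.2128] op 0.1548 13.275
```

View pics/z5.png

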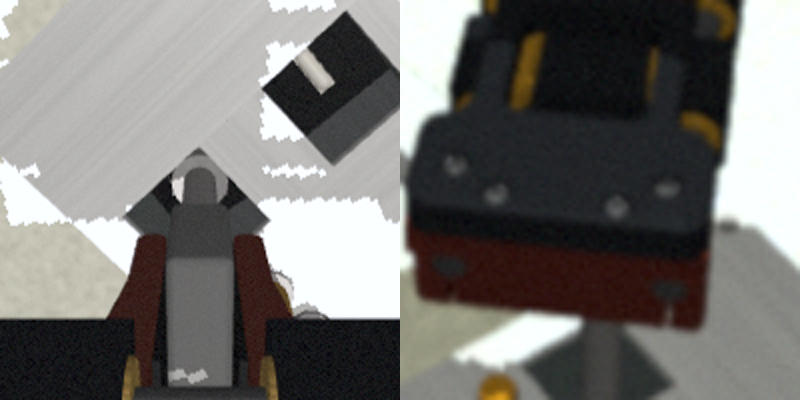

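The key turns with the gripper (handle at about (200,290) in the crop, prongs down in the opening), and trimmer B's wing is unchanged. I carry on.

```bash
for i in 1 2; do python3 steer.py '[{"jaw": 0,"turn": 0.05},{"jaw": 0,"turn": 0.05},{"jaw": 0}]'>/dev/null; python3 st.py; done; python3 steer.py '[{"jaw": 0,"turn": 0.04}]'>/dev/null; python3 st.py;python3 steer.py '[{"jaw": 0,"turn": 0.04}]'>/dev/null; python3 st.py;python3 steer.py '[{"jaw": 0}]'>/dev/null; python3 st.py
```

```text
yaw -0.5219 F [2.03 1.38 3.89] T [ 0.649 -0.441  0.033] [ 0.5071 -0.1725  0.2127] op 0.1588 13.75
yaw -0.6213 F [2.94 1.94 4.13] T [ 0.713 -0.513  0.087] [ 0.5071 -0.1725  0.2127] op 0.1546 14.125
yaw -0.6616 F [2.48 2.56 5.5 ] T [ 0.709 -0.591  0.137] [ 0.5071 -0.1725  0.2127] op 0.1512 14.25
yaw -0.702 F [2.44 2.71 5.54] T [ 0.801 -0.566  0.119] [ 0.5071 -0.1725  0.2127] op 0.1582 14.375
yaw -0.7011 F [2.12 2.47 3.82] T [ 0.829 -0.649  0.049] [ 0.5071 -0.1725  0.2127] op 0.1566 14.5
```

```bash
for i in 1; do python3 steer.py '[{"jaw": 0,"turn": 0.03}]'>/dev/null; python3 st.py; python3 steer.py '[{"jaw": 0,"turn": 0.03}]'>/dev/null; python3 st.py; python3 steer.py '[{"jaw": 0,"turn": 0.03}]'>/dev/null; python3 st.py; python3 steer.py '[{"jaw": 0}]'>/dev/null; python3 st.py; done
```

```text
yaw -0.7329 F [2.22 2.76 4.26] T [ 0.84  -0.68   0.176] [ 0.5071 -0.1725  0.2127] op 0.1559 14.625
yaw -0.7643 F [2.34 3.24 4.24] T [ 0.911 -0.818  0.108] [ 0.5071 -0.1725  0.2127] op 0.1603 14.75
yaw -0.7948 F [3.31 3.45 4.07] T [ 0.944 -0.843  0.088] [ 0.5071 -0.1725  0.2127] op 0.1571 14.875
yaw -0.7934 F [3.76 2.58 4.42] T [ 1.03  -0.92   0.096] [ 0.507  -0.1725  0.2127] op 0.1556 15.0
```

```bash
for i in 1; do python3 steer.py '[{"jaw": 0,"turn": 0.03}]'>/dev/null; python3 st.py; python3 steer.py '[{"jaw": 0,"turn": 0.03}]'>/dev/null; python3 st.py; python3 steer.py '[{"jaw": 0}]'>/dev/null; python3 st.py; done
```

```text
yaw -0.8243 F [3.5  2.39 3.62] T [ 1.008 -1.042  0.108] [ 0.507  -0.1725  0.2127] op 0.1559 15.125
yaw -0.8551 F [3.98 4.2  4.43] T [ 1.051 -1.09   0.133] [ 0.507  -0.1725  0.2127] op 0.159 15.25
yaw -0.8546 F [3.36 3.01 4.82] T [ 1.031 -1.087  0.115] [ 0.507  -0.1725  0.2127] op 0.1528 15.375
```

```bash
for i in 1; do python3 steer.py '[{"jaw": 0,"turn": 0.03}]'>/dev/null; python3 st.py; python3 steer.py '[{"jaw": 0,"turn": 0.02}]'>/dev/null; python3 st.py; python3 steer.py '[{"jaw": 0}]'>/dev/null; python3 st.py; done
```

```text
yaw -0.8848 F [4.21 4.77 3.85] T [ 1.016 -1.034  0.118] [ 0.507  -0.1725  0.2127] op 0.1552 15.5
yaw -0.9049 F [3.05 2.62 3.88] T [ 1.072 -1.086  0.136] [ 0.5071 -0.1725  0.2127] op 0.155 15.625
yaw -0.9044 F [4.28 3.09 4.45] T [ 1.055 -1.091  0.078] [ 0.507  -0.1725  0.2127] op 0.1596 15.75
```

```bash
for i in 1; do python3 steer.py '[{"jaw": 0,"turn": 0.02}]'>/dev/null; python3 st.py; python3 steer.py '[{"jaw": 0,"turn": 0.02}]'>/dev/null; python3 st.py; python3 steer.py '[{"jaw": 0,"turn": 0.02}]'>/dev/null; python3 st.py; done
```

```text
yaw -0.9246 F [4.22 4.11 5.56] T [ 1.025 -1.022  0.107] [ 0.5071 -0.1725  0.2127] op 0.1559 15.875
yaw -0.9448 F [3.8  3.39 4.59] T [ 1.03  -1.096  0.108] [ 0.5071 -0.1725  0.2127] op 0.155 16.0
yaw -0.9648 F [4.07 3.88 3.81] T [ 1.09  -1.111  0.099] [ 0.5071 -0.1725  0.2127] op 0.1564 16.125
```

```bash
for i in 1; do python3 steer.py '[{"jaw": 0}]'>/dev/null; python3 st.py; python3 steer.py '[{"jaw": 0}]'>/dev/null; python3 st.py; done
```

```text
yaw -0.9644 F [3.06 3.11 4.92] T [ 1.031 -1.107  0.161] [ 0.507  -0.1725  0.2127] op 0.1571 16.25
yaw -0.9641 F [4.02 4.54 4.07] T [ 1.057 -1.084  0.045] [ 0.5071 -0.1725  0.2127] op 0.1566 16.375
```

```bash
for i in 1; do python3 steer.py '[{"jaw": 0,"turn": 0.02}]'>/dev/null; python3 st.py; python3 steer.py '[{"jaw": 0,"turn": 0.02}]'>/dev/null; python3 st.py; python3 steer.py '[{"jaw": 0,"turn": 0.02}]'>/dev/null; python3 st.py; python3 steer.py '[{"jaw": 0}]'>/dev/null; python3 st.py; done
```

```text
yaw -0.9846 F [3.86 3.02 5.08] T [ 1.051 -1.03   0.096] [ 0.507  -0.1725  0.2127] op 0.1578 16.5
yaw -1.0048 F [3.62 3.1  4.82] T [ 1.073 -1.079  0.113] [ 0.5071 -0.1725  0.2127] op 0.1599 16.625
yaw -1.0248 F [4.38 4.04 5.42] T [ 1.014 -1.048  0.154] [ 0.5071 -0.1725  0.2127] op 0.1564 16.75
yaw -1.0244 F [3.93 3.66 3.85] T [ 1.072 -1.081  0.06 ] [ 0.5071 -0.1725  0.2127] op 0.1578 16.875
```

```bash
for i in 1; do python3 steer.py '[{"jaw": 0,"turn": 0.02}]'>/dev/null; python3 st.py; python3 steer.py '[{"jaw": 0,"turn": 0.02}]'>/dev/null; python3 st.py; python3 steer.py '[{"jaw": 0,"turn": 0.02}]'>/dev/null; python3 st.py; python3 steer.py '[{"jaw": 0}]'>/dev/null; python3 st.py; done
```

```text
yaw -1.0446 F [4.1  3.05 4.23] T [ 1.052 -1.061  0.089] [ 0.5071 -0.1725  0.2127] op 0.1618 17.0
yaw -1.0647 F [4.95 3.24 5.22] T [ 1.095 -1.122  0.136] [ 0.5071 -0.1725  0.2127] op 0.1566 17.125
yaw -1.0846 F [4.51 3.27 4.33] T [ 0.999 -1.121  0.205] [ 0.5071 -0.1725  0.2127] op 0.1546 17.25
yaw -1.0842 F [3.87 2.94 4.41] T [ 1.046 -1.173  0.197] [ 0.5071 -0.1725  0.2127] op 0.1529 17.375
```

```bash
for i in 1; do python3 steer.py '[{"jaw": 0}]'>/dev/null; python3 st.py; python3 steer.py '[{"jaw": 0,"turn": 0.02}]'>/dev/null; python3 st.py;  python3 steer.py '[{"jaw": 0}]'>/dev/null; python3 st.py; done
```

```text
yaw -1.084 F [4.18 3.07 5.62] T [ 0.959 -1.131  0.219] [ 0.5071 -0.1726  0.2127] op 0.1581 17.5
yaw -1.1043 F [4.86 3.48 5.12] T [ 0.989 -1.171  0.315] [ 0.5071 -0.1726  0.2127] op 0.1557 17.625
yaw -1.1041 F [3.06 2.99 4.07] T [ 0.987 -1.146  0.318] [ 0.5071 -0.1726  0.2128] op 0.1582 17.75
```

The torque climbs steeply from 0.11 to 0.32 N m at yaw ≈ −1.08, which is the end stop. I back off into the slot's slack and lift out.

```bash
python3 steer.py '[{"jaw": 0,"turn": -0.08},{"jaw": 0,"turn": -0.08},{"jaw": 0}]'>/dev/null; python3 st.py; python3 steer.py '[{"jaw": 0,"sz": -0.003},{"jaw": 0,"sz": -0.005},{"jaw": 0,"sz": -0.008},{"jaw": 0,"sz": -0.01},{"jaw": 0}]'; python3 st.py
```

```text
yaw -0.9451 F [3.37 1.29 5.32] T [ 0.483 -0.894  0.004] [ 0.5069 -0.173   0.2127] op 0.1567 18.125
time: 18.75
position: [0.5068, -0.1732, 0.24]
tool_rot: [0.0, 0.891, -0.455, 0.001]
wrist_force: [0.3, 0.0, -0.9]
opening: 0.158
grasp_force: 45.0
yaw -0.944 F [ 0.28  0.   -0.93] T [ 0.109 -0.045 -0.013] [ 0.5068 -0.1732  0.24  ] op 0.1585 18.75
```

```bash
python3 steer.py '[{"jaw": 0,"sz": -0.03},{"jaw": 0,"sz": -0.04},{"jaw": 0,"sz": -0.03},{"jaw": 0,"sx": -0.04},{"jaw": 0,"sx": -0.033},{"jaw": 0},{"jaw": 0}]'
python3 - <<'E'
from cell import r, vision, get_state
from h import *
w=vision.camera("wrist");np.savez("pics/w6.npz",**w);cv2.imwrite("pics/w6.png",w["image"][:,:,::-1])
im=w["image"].astype(int);A=np.array([.5066,-.1711,.09]);B=np.array([.5266,-.2278,.09])
for n,c in(("A",A),("B",B)):
    u=np.radians(19);R2=np.array([[np.cos(u),-np.sin(u)],[np.sin(u),np.cos(u)]])
    q=np.array([[1,1],[1,-1],[-1,-1],[-1,1]])*.0155@R2.T
    q=proj(w,np.c_[c[:2]+q,np.full(4,.09)]);m=np.zeros(im.shape[:2],np.uint8);cv2.fillPoly(m,[q.astype(int)],255)
    for k in blobs((m>0)&(im.max(2)>100),20):
        M=cv2.moments(k);a=.5*np.arctan2(2*M["mu11"],M["mu20"]-M["mu02"]);cen=np.array([M["m10"],M["m01"]])/M["m00"]
        e=onz(w,[cen-8*np.array([np.cos(a),np.sin(a)]),cen+8*np.array([np.cos(a),np.sin(a)])],.045);d=e[1]-e[0]
        print(n,M["m00"],cen.round(1),e.mean(0).round(4),"yaw deg",np.degrees(np.arctan2(d[1],d[0])).round(1))
s=get_state();delta(s,[0.5194,0.1615,0.34])
E
```

```text
time: 19.62
position: [0.4641, -0.114, 0.3386]
tool_rot: [0.0, 0.891, -0.454, 0.0]
wrist_force: [-0.2, -0.0, -2.1]
opening: 0.156
grasp_force: 45.0
A 75.5 [313.6 140. ] [ 0.5066 -0.1721  0.045 ] yaw deg 134.0
B 105.0 [328.4  82.4] [ 0.5276 -0.2271  0.045 ] yaw deg -164.1
delta [-0.1908 -0.2064 -0.0018] toolyaw -0.9438
```

View pics/w6.png

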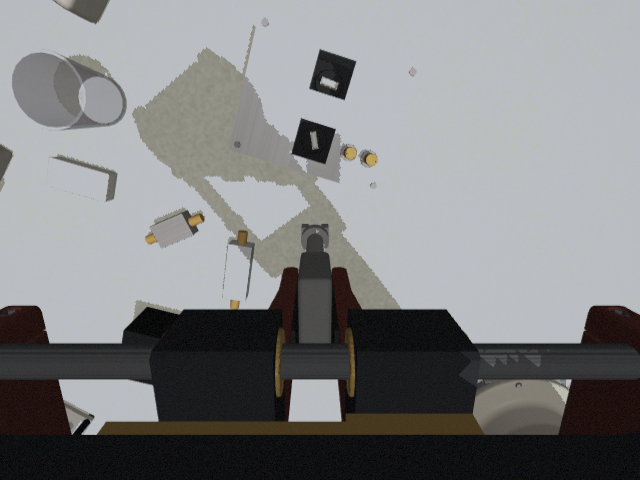

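The wing in A at (314,140) now lies at −46°, against +4.4° before, so it turned 0.88 rad, as expected for the stop. B at (328,82) is still along the unit's x. I carry the key back, aligning its yaw with the stand's hole.

```bash
python3 steer.py '[{"jaw": 0,"sx": -0.038,"sy": -0.0413},{"jaw": 0,"sx": -0.038,"sy": -0.0413},{"jaw": 0,"sx": -0.038,"sy": -0.0413},{"jaw": 0,"sx": -0.038,"sy": -0.0413},{"jaw": 0,"sx": -0.038,"sy": -0.0413}]'; python3 steer.py '[{"jaw": 0,"turn": -0.185},{"jaw": 0,"turn": -0.185},{"jaw": 0,"turn": -0.185},{"jaw": 0,"turn": -0.185},{"jaw": 0,"turn": -0.185},{"jaw": 0,"turn": -0.185},{"jaw": 0,"turn": -0.185},{"jaw": 0},{"jaw": 0}]'
python3 - <<'E'
from cell import r, vision, get_state
from h import *
s=get_state();delta(s,[0.5194,0.1617,0.1945])
w=vision.camera("wrist");S=vision.camera("side");np.savez("pics/w7.npz",**w)
a=cv2.resize(w["image"][140:280,245:385],None,fx=2.8,fy=2.8,interpolation=cv2.INTER_CUBIC)
b=cv2.resize(S["image"][110:250,200:340],None,fx=2.8,fy=2.8,interpolation=cv2.INTER_CUBIC)
cv2.imwrite("pics/z7.png",np.clip(np.hstack([a,b])*1.5,0,255).astype(np.uint8)[:,:,::-1])
E
```

```text
time: 20.3
position: [0.5255, 0.1319, 0.3377]
tool_rot: [-0.006, 0.902, -0.431, -0.004]
wrist_force: [0.1, 0.2, -0.5]
opening: 0.159
grasp_force: 45.0
time: 21.42
position: [0.5252, 0.1295, 0.3378]
tool_rot: [-0.007, 0.981, 0.196, -0.0]
wrist_force: [-0.3, -0.2, -1.1]
opening: 0.157
grasp_force: 45.0
delta [ 0.0067 -0.0301  0.1438] toolyaw 0.3944
```

View pics/z7.png

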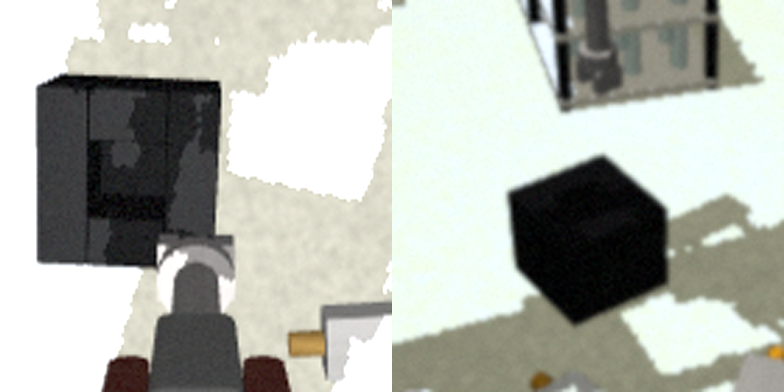

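The move stopped about 30 mm short because of a joint limit, and the tool is tilted about 0.8°. The crop shows the hole at about (290,203) in the wrist image and the key's end still off to the right. I work out the correction numerically, aiming the key's lower end.

Run:
```python
from cell import r, vision, get_state
from h import *
w=dict(np.load("pics/w7.npz"));s=get_state();p,M=tool(s)
print(s["tool_rot"],"z axis",M[:,2])
H=onz(w,[(290.2,203),(290.2,202)],.06);print("mouth",H)
for zz in(.161,.183):
    print("collar px expected",proj(w,[p+M@[0,0,zz]]))
m=H.mean(0)
for t in(m,np.array([.5194,.1615,.06])):
    d=M.T@(t-p);print("mouth in tool",d.round(4))
```

```text
[-6.84030295e-03  9.80443198e-01  1.96683291e-01  1.69911200e-04] z axis [-0.00235757  0.01347989 -0.99990636]
mouth [[0.52027689 0.1608334  0.06      ]
 [0.52129117 0.16123136 0.06      ]]
collar px expected [[315.38063955 240.670188  ]]
collar px expected [[315.33446735 232.7995272 ]]
mouth in tool [ 0.0074 -0.0269  0.2785]
mouth in tool [ 0.0063 -0.0279  0.2785]
```

```bash
python3 steer.py '[{"jaw": 0,"sx": 0.0067,"sy": -0.0275},{"jaw": 0,"sz": 0.04},{"jaw": 0,"sz": 0.035},{"jaw": 0,"sz": 0.01},{"jaw": 0}]'; python3 st.py
python3 - <<'E'
from cell import r, vision, get_state
from h import *
s=get_state();p,M=tool(s);print(M[:,2]);delta(s,[.5194,.1615,.012])
S=vision.camera("side");T=dict(np.load("pics/side0.npz"))
print("side px tip",proj(S,[p+M@[0,0,.183]]),"mouth ctr",proj(S,[[.5197,.1613,.06]]))
im=S["image"].astype(int);im0=T["image"].astype(int)
# stem columns just above the mouth
for row in(150,155,160,165,170):
    c=np.where(im[row,240:300].max(1)<95)[0]+240;c0=np.where(im0[row,240:300].max(1)<95)[0]+240;print(row,c.min() if len(c) else 0,c.max() if len(c) else 0,"orig",c0.min() if len(c0) else 0,c0.max() if len(c0) else 0)
E
```

```text
time: 22.15
position: [0.5201, 0.1588, 0.2537]
tool_rot: [-0.007, 0.98, 0.198, 0.0]
wrist_force: [0.5, 0.8, 0.3]
opening: 0.156
grasp_force: 45.0
yaw 0.3978 F [0.51 0.79 0.28] T [-0.06  -0.    -0.001] [0.5201 0.1588 0.2537] op 0.1562 22.15
[-0.00261782  0.01352162 -0.99990515]
delta [-0.0003  0.0005  0.2418] toolyaw 0.3978
side px tip [[269.33405223 175.13433219]] mouth ctr [[269.71506889 180.34377256]]
150 264 270 orig 256 280
155 265 271 orig 257 271
160 265 271 orig 266 271
165 266 275 orig 266 272
170 261 281 orig 262 281
```

```bash
python3 steer.py '[{"jaw": 0,"sz": 0.01},{"jaw": 0,"sz": 0.01},{"jaw": 0,"sz": 0.01}]'>/dev/null; python3 st.py;  python3 steer.py '[{"jaw": 0,"sz": 0.01},{"jaw": 0,"sz": 0.01},{"jaw": 0,"sz": 0.005},{"jaw": 0}]'>/dev/null; python3 st.py
```

```text
yaw 0.3985 F [ 0.2  -0.29 -0.98] T [-0.013  0.051  0.014] [0.52   0.1593 0.2231] op 0.1584 22.575
yaw 0.3986 F [-0.96  0.31 -1.34] T [-0.035  0.011  0.02 ] [0.5198 0.1596 0.1982] op 0.1602 23.075
```

```bash
python3 steer.py '[{"jaw": 0,"sz": 0.002},{"jaw": 0,"sz": 0.0015},{"jaw": 0}]'>/dev/null; python3 st.py;  python3 steer.py '[{"jaw": 0,"sz": 0.001},{"jaw": 0}]'>/dev/null; python3 st.py
```

```text
yaw 0.3985 F [ 0.13 -0.11 -0.52] T [ 0.013 -0.007  0.05 ] [0.52   0.1597 0.1952] op 0.1554 23.45
yaw 0.3986 F [-0.03  0.18 -1.48] T [ 0.013 -0.038 -0.05 ] [0.52   0.1597 0.1941] op 0.1585 23.7
```

```bash
python3 steer.py '[{"jaw": 0,"sz": 0.001},{"jaw": 0}]'>/dev/null; python3 st.py;  python3 steer.py '[{"jaw": 0,"sz": 0.0005},{"jaw": 0}]'>/dev/null; python3 st.py
```

```text
yaw 0.3986 F [-0.64  0.49  0.02] T [-0.004  0.098  0.015] [0.5201 0.1598 0.1935] op 0.1586 23.95
yaw 0.3986 F [-2.59 -0.51  4.72] T [-0.092  0.325  0.033] [0.5201 0.1598 0.1934] op 0.1546 24.2
```

The key is on the floor (about +6 N at the expected height). I release it and retreat upward.

```bash
python3 steer.py '[{"jaw": 0.25},{"jaw": 0.25},{"jaw": 0.5},{"jaw": 0.9},{"jaw": 0.9},{"jaw": 0.9}]'; python3 st.py;  python3 steer.py '[{"jaw": 0.9,"sz": -0.01},{"jaw": 0.9,"sz": -0.03},{"jaw": 0.9,"sz": -0.05},{"jaw": 0.9,"sz": -0.04},{"jaw": 0.9,"sx": -0.05},{"jaw": 0.9,"sx": -0.03},{"jaw": 0.9},{"jaw": 0.9},{"jaw": 0.9}]'
python3 - <<'E'
from cell import r, vision, get_state
from h import *
w=vision.camera("wrist");T=vision.camera("top");S=vision.camera("side")
def seg(c,ctr,h,f):
    x,y=ctr.astype(int);x0,y0=x-h,y-h;im=c["image"][y0:y+h,x0:x+h].astype(int)
    b=max(blobs(f(im),30),key=cv2.contourArea)+np.array([x0,y0]);return cv2.minAreaRect(b.astype(np.float32))
c=proj(w,[[.5198,.161,.152]])[0];hw=seg(w,c,30,lambda i:(i.max(2)>50)&(i.max(2)<140))
P=onz(w,cv2.boxPoints(hw),.152);print(c,hw,P.mean(0),np.linalg.norm(P-np.roll(P,1,0),axis=1))
im=S["image"].astype(int);im0=np.load("pics/side0.npz")["image"].astype(int)
for row in(135,140,145,150,155,160,165,170):
    c=np.where(im[row,240:300].max(1)<95)[0]+240;c0=np.where(im0[row,240:300].max(1)<95)[0]+240;print(row,c.min(),c.max(),"orig",c0.min(),c0.max())
d=np.abs(T["image"].astype(int)-np.load("pics/top0.npz")["image"].astype(int)).max(2)
for n,(x0,y0,x1,y1) in dict(long=(258,285,330,325),short=(275,225,322,264),vial=(275,348,300,382),rest=(280,145,316,195),beak=(335,122,384,177),B=(455,272,484,304)).items():print(n,(d[y0:y1,x0:x1]>60).mean().round(3))
E
```

```text
time: 24.95
position: [0.52, 0.1597, 0.1927]
tool_rot: [-0.007, 0.98, 0.198, 0.0]
wrist_force: [-0.5, 0.2, 0.3]
opening: 0.666
grasp_force: 0.0
yaw 0.3986 F [-0.48  0.2   0.26] T [-0.007 -0.044 -0.051] [0.52   0.1597 0.1927] op 0.6662 24.95
time: 26.08
position: [0.4471, 0.1272, 0.3222]
tool_rot: [-0.007, 0.98, 0.198, 0.0]
wrist_force: [-0.1, 0.5, -0.2]
opening: 0.897
grasp_force: 0.0
[314.68204328 129.6192001 ] ((313.5, 128.5), (57.0, 21.0), 90.0) [0.51978936 0.1619118  0.152     ] [0.03877248 0.01462988 0.03873975 0.01527546]
135 255 289 orig 256 299
140 255 297 orig 255 298
145 255 283 orig 255 283
150 256 276 orig 256 280
155 258 271 orig 257 271
160 265 271 orig 266 271
165 265 272 orig 266 272
170 262 281 orig 262 281
long 0.001
short 0.0
vial 0.0
rest 0.0
beak 0.0
B 0.0
```

Measured again, the key stands upright in its stand at the original height, the neighbouring objects are unchanged, and the gripper is clear.

```bash
python3 -c "
from cell import r, vision, get_state
print(r.hand_in())"
```

```text
the job is handed in; nothing more can be done
None
```

The trimmer was turned clockwise about 0.88 rad to its end stop (peak twist about 0.32 N m), the key stands upright in its stand and is released, camera checks showed trimmer B and the loose items unmoved, and the job was handed in at about 26 s.

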